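Clip a stamp holder onto the tool rails

ROBOT

A 7-joint arm with a two-finger parallel gripper is mounted at the origin on the work surface. World frame = base frame: x ahead of the robot, y to its left, z up, the work surface at z = 0. Lengths are in m, angles in rad, forces in N, time in s.
With the tool pointing down it reaches from about 0.35 to 0.9 m from the base axis. Payload 7.2 kg.
Tool frame: the origin (TCP) lies between the finger pads; the fingertips stand 8 mm ahead of it and the grasp point (between the pads) lies 11 mm behind it; z points along the fingers, y is the line along which they close (so a half turn about z gives the same grasp; the last joint's range is limited). The gripper opens to 85 mm and grips with 20 to 120 N. Pads are 22 mm wide; open, the fingers measure 114 mm over their backs; the gripper's body (76 mm by 85 mm) begins 54 mm behind the grasp point. The pads swing forward as they close: fully open they stand 13 mm farther back than shut.
Start: joints at [1.126, 0.411, -0.013, 1.596, 0.006, 1.134, -0.082], TCP at [0.23, -0.581, 0.239] pointing down, gripper open.
Joint ranges: [-2.95, 2.95], [-0.29, 1.99], [-1.47, 1.44], [0.14, 2.54], [-1.03, 4.17], [0.13, 1.85], [-2.86, 2.86]. Speed limits (rad/s): [2.39, 2.39, 3.01, 3.01, 3.14, 3.14, 3.14].

INTERFACE

Orientations are given as a rotation vector (axis times angle).
In Python, from workcell import env gives the robot as it stands. The module is installed in compiled form; this text tells all that it offers.
- The arm moves only by the shell command python3 -m crank 'ROWS'. ROWS is JSON, a list of rows, each a list of 5 numbers: the shift along the tool's x, y, z in mm, then the turn about the tool's z in degrees, then the closure, from -1 (fully open) to 1 (shut). A call has 1 to 5 rows; each row is the pose to reach, as a shift and turn from the pose commanded when the call began, along the tool's axes at that moment; what a row does not reach only later rows make up. A row lasts 1/8 s, in which the tool goes at most 62.5 mm and 10.7 degrees, less where a joint would pass 70% of its speed; a pose out of reach is approached as far as the arm can. A call with a gripper value outside its range is refused whole. The fingers move at their own pace and stop on an object; the grip force is fixed at half the most. Time passes only in rows, so rows that repeat a pose let the fingers close. It gives the time, the measured TCP pose, the force, the opening and the grip force at its end, in the units of the state.
- env.read_state(): the state, without advancing time (a new reading comes with each control period).
- env.snapshot(name): name is "scene" or "top" or "wrist"; returns (picture, depth): 400x640x3 uint8, red, green, blue; 400x640 float32, m along the optical axis (not along the pixel's ray), 0 where there is no reading.
- env.calibration(name): a dict with "vertical_fov" (degrees; the focal length in pixels is half the picture's height over the tangent of half this angle, whatever the lens; pixels are square), "cx", "cy" (the principal point, pixels), "D" ([k1, k2, p1, p2, k3] as OpenCV has them; the pictures are not rectified), "R" (3x3) and "t" (3): a world point X has camera coordinates R X + t; the wrist camera has in their place "T_tool_cam" (4x4, takes a point from camera to tool coordinates, whose origin is the TCP and whose axes are the flange's). Camera axes: x right, y down, z forward; pixel columns grow to the right and rows downward; lengths in m; the calibration is good to about 2 mm. A picture is of the moment at which its call begins: read the wrist's pose just before it. calibration takes no time and is no camera call.
- env.hand_in(): hands the job in; it is judged then, once.
The state is a dict: "t": time; "joint_positions": joint angles; "qvel": joint speeds; "joint_efforts": joint torques, N m; "tcp_pos": TCP position; "ee_rot": TCP orientation; "contact_force": force on the tool from outside, world axes, zero at the start; "torque": the same for the moment, N m; "opening": finger opening in m; "grip_force": force on a finger pad.
Only numpy, scipy, OpenCV 4.12 (cv2) and the standard library are available. Lean on these libraries where they do the work, as an engineer would, in place of code of your own. Each camera call takes 0.05 s, during which the arm holds its last target. There are 200 camera calls.

TASK

On the leather bench, clip the yellow stamp holder onto the sloping pair of rails, midway in the gap between the two grey holders: first hook its lip over the upper rail with its foot still held up, then tilt it down and press the foot end until the foot clip snaps on the lower rail and the holder lies flat on both rails. Leave it there, and leave the blue holder where it is.

Things in the scene. Friction and masses are not known exactly. Their poses are not given: they have to be found in the camera images.
- yellow_grip (a point): Centre of the yellow holder's grip block, 40 x 26 x 44 mm; grip it across y. Own axes: x to the lip end, y across, z out of its top. Starts level on the bench, legs' feet 60 mm below this point. Below the block: plate 50 wide, x -83 to +49, top 22 and underside 32 below. Under its -x end a black spring clip snaps on the lower rail when the plate's top is pressed down at x -50 to -80 with 5 to 15 N. 0.15 to 0.3 kg.
- yellow_lip (a point): Seat of the upper rail's centre in the yellow holder's hook, rail touching the lip: 38 mm along x and 37 mm below yellow_grip; same axes. The hook is open downwards: a 14 mm slot from 9 mm on the -x side to 5 mm on the +x side of this point (the lip), its roof 5 mm above, flaring from 11 mm below to a 28 mm wide mouth (-16 to +12) 23 mm below, at the feet.
- rail_gap (a point): Middle of the free gap, half-way between two parallel steel rails, 10 mm thick, 100 mm apart, on a fixed rack. x points up the 25 degree slope (away from the robot), y along the rails, z square out of it. Upper rail's centre at x +50 mm, lower at -50. Fixed grey holders of the same shape at y -85 and +85. The clipped yellow holder has these axes, its grip centre at z +37, x +12 to +16 mm.
- blue_grip (a point): Centre of the grip block of the loose blue holder, of the same shape, size and axes as the yellow one; not wanted, leave it standing.
Mind the look-alikes: they are no part of the job. Of the things that look like the part that bears yellow_grip, the smallest one is meant. What is shaped like the part that bears blue_grip but pink is not meant.

How it is judged:
By the outcome, as a careful person would: the job done as asked, in the order asked, and still so for the second after the job is handed in, with the robot touching nothing.
It also fails if it takes over 42 s, if anything falls off the work surface, if the arm or the gripper's body presses on something with over 40 N, if the wrist force passes 120 N, or if a joint passes its speed limit or range.

## Working session

There is one attempt and no reset: what is moved stays moved. The work goes in short steps, Python scripts to look and compute and a shell command to move; the robot and the scene stay as the last step left them, time stands still between calls to the robot, and variables do not carry over. Pictures are saved under pics/ and viewed, at most 10 in all, crops included, and the job is handed in when it is done.

```bash
mkdir -p pics; python3 - <<'E'
from workcell import env
import cv2,numpy as np
print(env.read_state())
for n in("scene","top"):
    p,d=env.snapshot(n); np.savez(f"pics/{n}0.npz",p=p,d=d); cv2.imwrite(f"pics/{n}0.png",p[:,:,::-1]); print(n,env.calibration(n))
print(env.calibration("wrist"))
E
```

```text
{'t': 0.0, 'joint_positions': array([ 1.12578423,  0.41189318, -0.01271866,  1.59707905,  0.0055976 ,
        1.13430614, -0.08221693]), 'qvel': array([ 0.00122919, -0.00158259,  0.00188592,  0.00055966, -0.00219796,
       -0.00133973,  0.00098899]), 'joint_efforts': array([ 2.25473318e-04, -6.00623202e+01,  6.82122912e-01, -2.99414581e+01,
        1.37943277e-02,  1.07026435e-02,  2.41548145e-05]), 'tcp_pos': array([ 0.22975334, -0.58069689,  0.2384429 ]), 'ee_rot': array([-3.08442743e+00, -5.88120573e-01,  6.57915944e-04]), 'contact_force': array([-0.00836273, -0.30627878,  0.20916868]), 'torque': array([ 0.00570091, -0.00420413, -0.00360847]), 'grip_force': 0.0, 'opening': 0.08543556042097826}
scene {'vertical_fov': 50.17307750255645, 'cx': 314.98860979004877, 'cy': 198.58611128971188, 'D': array([-0.06651387,  0.        ,  0.        ,  0.        ,  0.        ]), 'R': array([[ 0.51814225,  0.855157  ,  0.01533328],
       [ 0.59661219, -0.34852731, -0.72289875],
       [-0.61284786,  0.38371241, -0.69078382]]), 't': array([-0.18546591, -0.22516711,  1.45204793])}
top {'vertical_f
[... 163 characters left out ...]
8853, -0.99339933, -0.00207702],
       [-0.96937986, -0.11145796, -0.21881457],
       [ 0.21713875,  0.02710894, -0.97576425]]), 't': array([-0.10389161,  0.44512105,  1.01282978])}
{'vertical_fov': 59.88641612105105, 'cx': 321.1630148347035, 'cy': 206.68645252487008, 'D': array([-0.0528534,  0.       ,  0.       ,  0.       ,  0.       ]), 'T_tool_cam': array([[-1.61610300e-04, -9.55645842e-01, -2.94518248e-01,
         7.57950019e-02],
       [ 9.99999898e-01, -3.01282751e-05, -4.50968060e-04,
        -4.13877492e-04],
       [ 4.22092424e-04, -2.94518291e-01,  9.55645749e-01,
        -1.35543090e-01],
       [ 0.00000000e+00,  0.00000000e+00,  0.00000000e+00,
         1.00000000e+00]])}
```

View pics/scene0.png

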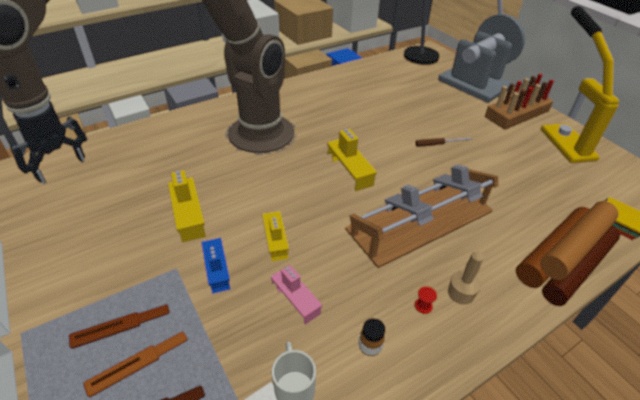

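View pics/top0.png

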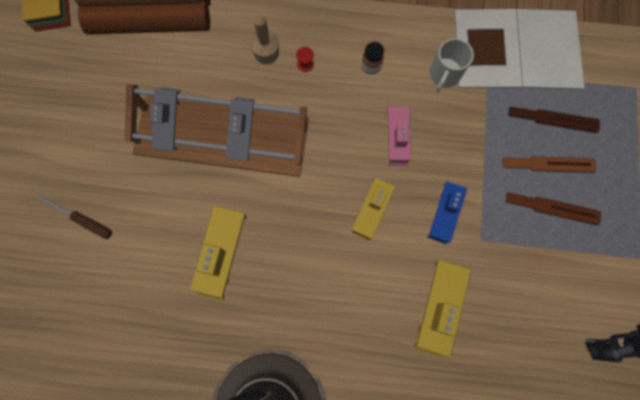

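The bigger yellow holders sit at top-view (218,252) and (444,308), and the small one at (373,209), so I choose the small one. Blue is at (448,212), and pink at (399,134) is a decoy. The grey holders are at (164,120) and (240,128), and the block sits nearer the far (lip) end of the small yellow. Next I measure with depth.

```bash
cat > h.py <<'E'
import cv2,numpy as np
from scipy.spatial.transform import Rotation as Ro
def cloud(c,p,d,R=None,t=None):
    f=200/np.tan(np.radians(c["vertical_fov"]/2)); K=np.array([[f,0,c["cx"]],[0,f,c["cy"]],[0,0,1]])
    v,u=np.mgrid[:400,:640]
    n=cv2.undistortPoints(np.stack([u,v],-1).reshape(-1,1,2).astype(float),K,c["D"]).reshape(400,640,2)
    P=np.dstack([n*d[...,None],d])
    if "R" in c: return (P-c["t"])@c["R"]
    T=c["T_tool_cam"]; P=P@T[:3,:3].T+T[:3,3]
    return P@R.T+t
def hsv(p): return cv2.cvtColor(p,cv2.COLOR_RGB2HSV)
def fit(P):  # plan rectangle
    (c,s,a)=cv2.minAreaRect((P[:,:2]*1000).astype(np.float32)); return c,s,a
E
python3 - <<'E'
from workcell import env
from h import *
z=np.load("pics/top0.npz");p,d=z['p'],z['d'];W=cloud(env.calibration("top"),p,d);H=hsv(p)
def box(x0,y0,x1,y1):
    m=np.zeros((400,640),bool);m[y0:y1,x0:x1]=1;return m&(d>0)
print("table z",np.median(W[box(300,240,340,280)][:,2]))
for nm,b in(("yel",(345,170,402,245)),("blue",(420,175,475,250))):
    m=box(*b)&(H[...,1]>120)&(W[...,2]>.02)
    for lo,hi in((.03,.045),(.074,.09)):
        q=W[m&(W[...,2]>lo)&(W[...,2]<hi)];print(nm,len(q),np.median(q[:,2]),fit(q))
m=box(130,80,310,180)&(H[...,1]<70)&(W[...,2]>.03)
q=W[m];np.save("pics/q.npy",q);print("grey",q.min(0),q.max(0))
# grey plates: per holder
for nm,b in(("gl",(148,84,182,156)),("gr",(222,94,258,164))):
    g=box(*b)&(H[...,1]<70)&(W[...,2]>.03)
    Q=W[g]; print(nm,len(Q),Q.mean(0))
    # plane fit robust
    S=Q
    for i in range(6):
        c=S.mean(0);n=np.linalg.svd(S-c)[2][2];n*=np.sign(n[2]);r=(Q-c)@n;S=Q[abs(r)<(.012 if i<3 else .005)]
    print(n,c,len(S),"tilt",np.degrees(np.arccos(n[2])),fit(S)); hi=Q[r>.03];print("blk",len(hi),hi.mean(0) if len(hi) else 0)
cv2.imwrite("pics/rack.png",cv2.resize(np.hstack([p[75:185,115:315],p[160:270,300:500]])[:,:,::-1],None,fx=2,fy=2,interpolation=2))
E
```

```text
table z -0.0007413741165917105
yel 1028 0.037164397713340125 ((450.01348876953125, -177.576416015625), (49.928897857666016, 133.26828002929688), 71.6219253540039)
yel 169 0.08093860035877852 ((465.99114990234375, -182.882568359375), (25.611900329589844, 40.634151458740234), 71.98420715332031)
blue 891 0.036914985373432005 ((460.46539306640625, -343.46728515625), (47.484439849853516, 131.53392028808594), 76.59013366699219)
blue 176 0.08075812525777581 ((476.9193115234375, -347.4753723144531), (26.827892303466797, 40.6416130065918), 75.95488739013672)
grey [0.5192941  0.00819634 0.03084411] [0.66192339 0.38224816 0.14919399]
gl 1560 [0.58361157 0.30332847 0.09687003]
[-0.12334668 -0.98808531  0.09204902] [0.5846837  0.29746895 0.10478866] 433 tilt 84.71850351412283 ((591.5030517578125, 296.680419921875), (16.735973358154297, 135.81869506835938), 84.90347290039062)
blk 0 0
gr 1529 [0.5796242  0.13503573 0.09622384]
[-0.05637862 -0.99653373  0.0611717 ] [0.57674138 0.13206915 0.10420355] 295 tilt 86.4929302077909 ((588.284912109375, 132.36302185058594), (13.156022071838379, 137.10289001464844), 88.53065490722656)
blk 16 [0.54121765 0.09765538 0.06049595]
```

View pics/rack.png

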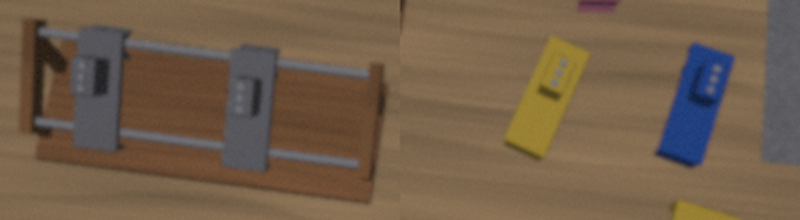

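Crop confirms the small yellow holder and two fixed grey holders with a free gap between them. Next I refine the rack frame.

```bash
cat > rack.py <<'E'
from workcell import env
from h import *
z=np.load("pics/top0.npz");p,d=z['p'],z['d'];W=cloud(env.calibration("top"),p,d);H=hsv(p)
v,u=np.mgrid[:400,:640]
g=(d>0)&(H[...,1]<75)&(W[...,2]>.04)&(v>80)&(v<180)
A=W[g&(u>148)&(u<182)];B=W[g&(u>222)&(u<258)]
Q=np.vstack([A,B]);n=np.array([-np.sin(.436),0,np.cos(.436)])
off=np.median(Q@n)
S=Q[abs(Q@n-off)<.012]
for i in range(8):
    c=S.mean(0);nn=np.linalg.svd(S-c)[2][2];nn*=np.sign(nn[2]);r=(Q-c)@nn;S=Q[abs(r)<.005]
print("plate n",nn,"tilt",np.degrees(np.arccos(nn[2])),"yaw",np.degrees(np.arctan2(-nn[1],-nn[0])),len(S),c)
for X in(A,B):
    r=(X-c)@nn; T=X[abs(r)<.005]; print("plate",fit(T),T.mean(0)); hi=X[(r>.037)&(r<.055)];print(" block top",len(hi),np.median((hi-c)@nn),(hi.min(0)+hi.max(0))/2,hi.mean(0),fit(hi))
for nm,lo,hi_ in(("upper",85,115),("lower",130,165)):
    R=W[g&(v>lo)&(v<hi_)&(u>184)&(u<222)]
    if len(R)<10: print(nm,len(R));continue
    C=np.median(R,0);print(nm,len(R),R.mean(0),C,cv2.fitLine(R.astype(np.float32),cv2.DIST_HUBER,0,.01,.01).ravel())
E
python3 rack.py
```

```text
plate n [-0.42078639  0.00941997  0.90711084] tilt 24.890904274977846 yaw -1.282442624365436 2052 [0.57781644 0.21923472 0.08794074]
plate ((582.5820922851562, 306.16619873046875), (52.030391693115234, 121.29572296142578), 88.55899810791016) [0.57979889 0.30365058 0.08797737]
 block top 246 0.04395976938313222 [0.58000803 0.30680749 0.13605801] [0.57887943 0.30550885 0.1360489 ] ((580.004638671875, 306.7752685546875), (26.242652893066406, 39.537109375), 88.70079803466797)
plate ((579.558349609375, 137.44284057617188), (50.77559280395508, 120.28819274902344), 88.82875061035156) [0.57584555 0.13531107 0.08790432]
 block top 244 0.043944721559986674 [0.576504   0.13707062 0.13524744] [0.57523409 0.1367285  0.13607823] ((576.5213623046875, 137.24111938476562), (26.989744186401367, 37.756736755371094), 88.15142822265625)
upper 169 [0.63458281 0.2231899  0.10229573] [0.63435808 0.2235043  0.10259114] [0.0238775  0.99971396 0.00136393 0.6345841  0.22319043 0.10229595]
lower 163 [0.54425395 0.21839759 0.06016865] [0.54377797 0.21829082 0.06033145] [ 0.02686358  0.9996375  -0.00182933  0.54425347  0.21839736  0.06016858]
```

```bash
cat >> h.py <<'E'
def go(env,target,yaw=None):  # mm shift in tool axes + turn deg needed to bring TCP there
    s=env.read_state(); R=Ro.from_rotvec(s["ee_rot"]).as_matrix()
    y=np.degrees(np.arctan2(R[1,0],R[0,0])); sh=R.T@(np.array(target)-s["tcp_pos"])*1000
    print("t",round(s["t"],2),"yaw",y.round(2),"zaxis",R[:,2].round(3),"shift",sh.round(1),"turn",None if yaw is None else round(y-yaw,1),"F",s["contact_force"].round(1),"open",round(s["opening"],4))
E
python3 -c "
from workcell import env
from h import *
go(env,[.44,-.174,.22],-18.3)"
```

```text
t 0.1 yaw 21.59 zaxis [-0.001  0.001 -1.   ] shift [ 345.1 -300.9   18.9] turn 39.9 F [-0.1 -0.   0.2] open 0.0856
```

```bash
python3 -m crank '[[60,-52,4,8,-1],[105,-91,8,18,-1],[150,-130,12,28,-1],[195,-170,16,36,-1],[240,-209,19,39.9,-1]]'; python3 -c "
from workcell import env
from h import *
go(env,[.44,-.174,.22],-18.3)"
```

```text
t: 0.72
tcp_pos: [0.373, -0.3036, 0.2205]
ee_rot: [-3.101, 0.505, 0.0]
contact_force: [0.4, -0.9, -0.6]
opening: 0.0854
grip_force: 0.0
t 0.72 yaw -18.51 zaxis [-0.  0. -1.] shift [  22.4 -144.2    0.5] turn -0.2 F [ 0.4 -0.9 -0.6] open 0.0854
```

```bash
python3 -m crank '[[8,-50,0,0,-1],[16,-100,0,0,-1],[22,-144,0,0,-1],[22,-144,0,0,-1],[22,-144,0,0,-1]]'; python3 - <<'E'
from workcell import env
from h import *
s=env.read_state();R=Ro.from_rotvec(s["ee_rot"]).as_matrix()
p,d=env.snapshot("wrist");cv2.imwrite("pics/w1.png",p[:,:,::-1])
W=cloud(env.calibration("wrist"),p,d,R,s["tcp_pos"]);H=hsv(p)
m=(d>0)&(H[...,1]>120)&(H[...,0]>18)&(H[...,0]<36)&(np.hypot(W[...,0]-.455,W[...,1]+.18)<.1)
for lo,hi in((.03,.045),(.074,.09)):
    q=W[m&(W[...,2]>lo)&(W[...,2]<hi)];print(len(q),np.median(q[:,2]),fit(q))
go(env,[.466,-.183,.055],-18.3)
E
```

```text
t: 1.35
tcp_pos: [0.4383, -0.1762, 0.2205]
ee_rot: [3.101, -0.5, -0.001]
contact_force: [0.4, -0.7, 0.6]
opening: 0.085
grip_force: 0.0
5701 0.03882151949656237 ((451.26666259765625, -177.72430419921875), (50.22489929199219, 130.365234375), 71.52588653564453)
1389 0.08262351041701793 ((467.1072082519531, -183.24497985839844), (25.823041915893555, 40.4365234375), 71.07097625732422)
t 1.4 yaw -18.38 zaxis [-0.001 -0.    -1.   ] shift [ 28.6  -3.  165.5] turn -0.1 F [ 0.9  0.8 -0.1] open 0.0855
```

View pics/w1.png

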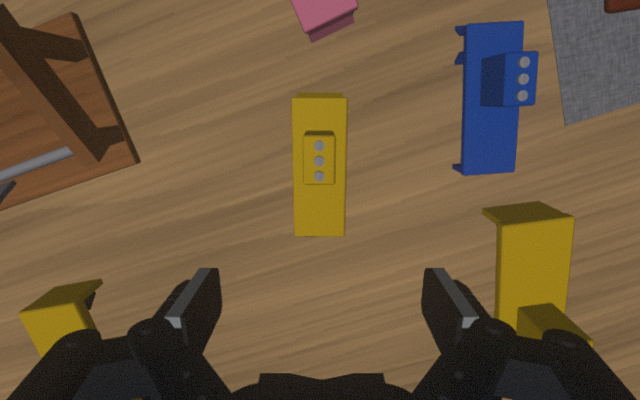

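The wrist view shows the small yellow holder, block at (319,160), standing free with the blue one clear at (500,95). Next I descend and grip.

```bash
python3 -m crank '[[15,-3,40,0.2,-1],[30,-3,90,0.2,-1],[30,-3,130,0.2,-1],[30,-3,155,0.2,-1],[30,-3,165.5,0.2,-1]]'; python3 -m crank '[[0,0,0,0,-1],[0,0,0,0,1],[0,0,0,0,1],[0,0,0,0,1],[0,0,0,0,1]]'; python3 -m crank '[[0,0,0,0,1],[0,0,0,0,1],[0,0,0,0,1]]'; python3 -c "
from workcell import env
from h import *
go(env,[.467,-.183,.055],-18.4)"
```

```text
t: 2.02
tcp_pos: [0.4667, -0.1835, 0.0537]
ee_rot: [3.1, -0.509, -0.004]
contact_force: [-0.5, 0.9, -0.6]
opening: 0.0854
grip_force: 0.0
t: 2.65
tcp_pos: [0.4684, -0.1826, 0.0557]
ee_rot: [3.1, -0.505, 0.002]
contact_force: [0.0, 0.4, 4.1]
opening: 0.025
grip_force: 63.1
t: 3.02
tcp_pos: [0.4685, -0.1825, 0.0557]
ee_rot: [3.1, -0.505, 0.001]
contact_force: [-1.4, 0.5, 6.0]
opening: 0.0253
grip_force: 63.4
t 3.02 yaw -18.52 zaxis [ 0.001 -0.    -1.   ] shift [-1.3  0.9  0.7] turn -0.1 F [-1.4  0.5  6. ] open 0.0253
```

```bash
python3 -m crank '[[0,0,-30,0,1],[0,0,-80,0,1],[0,0,-135,0,1],[0,0,-190,0,1],[0,0,-205,0,1]]'; python3 -c "
from workcell import env
from h import *
go(env,[.585,.2217,.26],-1.3)"
```

```text
t: 3.65
tcp_pos: [0.4693, -0.1827, 0.2635]
ee_rot: [3.1, -0.505, 0.008]
contact_force: [0.6, -0.2, -1.8]
opening: 0.0252
grip_force: 62.7
t 3.65 yaw -18.51 zaxis [ 0.005 -0.002 -1.   ] shift [ -18.7 -420.2    3.4] turn -17.2 F [ 0.6 -0.2 -1.8] open 0.0252
```

```bash
python3 -m crank '[[-2,-40,0,-3,1],[-4,-95,0,-7,1],[-7,-150,0,-11,1],[-9,-205,0,-15,1],[-12,-260,0,-17.2,1]]'; python3 -c "
from workcell import env
from h import *
go(env,[.585,.2217,.26],-1.3)"
```

```text
t: 4.28
tcp_pos: [0.5388, 0.0694, 0.2587]
ee_rot: [3.141, -0.034, -0.003]
contact_force: [0.7, -0.2, -1.7]
opening: 0.0254
grip_force: 62.5
t 4.28 yaw -1.22 zaxis [-0.002 -0.    -1.   ] shift [  42.9 -153.3   -1.5] turn 0.1 F [ 0.7 -0.2 -1.7] open 0.0254
```

```bash
python3 -m crank '[[15,-50,0,0,1],[29,-105,0,0,1],[43,-145,0,0,1],[43,-153.5,0,0,1],[43,-153.5,0,0,1]]';  python3 -m crank '[[0,0,0,0,1],[0,0,0,0,1]]'; python3 - <<'E'
from workcell import env
from h import *
s=env.read_state();R=Ro.from_rotvec(s["ee_rot"]).as_matrix()
p,d=env.snapshot("wrist");cv2.imwrite("pics/w2.png",p[:,:,::-1])
W=cloud(env.calibration("wrist"),p,d,R,s["tcp_pos"]);H=hsv(p)
y=(d>0)&(H[...,1]>120)&(H[...,0]>18)&(H[...,0]<36)
T=(W-s["tcp_pos"])@R*1000
q=T[y&(d<.3)];print("held tool-frame",len(q),q.min(0),q.max(0))
g=(d>0)&(H[...,1]<75)&(abs(W[...,2]-.103)<.012)&(abs(W[...,0]-.636)<.02)&(abs(W[...,1]-.222)<.055)
r=W[g];print("rail",len(r),r.mean(0),r.max(0), cv2.fitLine(r.astype(np.float32),cv2.DIST_HUBER,0,.01,.01).ravel() if len(r)>9 else 0)
p,d2=env.snapshot("top");cv2.imwrite("pics/t2.png",p[:,:,::-1])
W=cloud(env.calibration("top"),p,d2);H=hsv(p);T=(W-s["tcp_pos"])@R*1000
y=(d2>0)&(H[...,1]>120)&(H[...,0]>18)&(H[...,0]<36)&(abs(T[...,2])<60)&(abs(T[...,0])<120)&(abs(T[...,1])<60)
q=T[y];print("top held",len(q),q.min(0),q.max(0)); q=q[(q[:,0]<-25)]; print("plate slope",np.polyfit(q[:,0],q[:,2],1) if len(q)>9 else 0)
go(env,[.601,.2217,.26],-1.3)
E
```

```text
t: 4.9
tcp_pos: [0.5849, 0.2203, 0.2586]
ee_rot: [3.14, -0.034, -0.004]
contact_force: [-0.1, -0.8, -1.3]
opening: 0.025
grip_force: 62.5
t: 5.15
tcp_pos: [0.5859, 0.2187, 0.2603]
ee_rot: [3.141, -0.039, 0.0]
contact_force: [-0.3, 0.2, -1.9]
opening: 0.0254
grip_force: 62.6
held tool-frame 19708 [ -71.27618659 -163.03162107  -80.52962251] [ 62.70637539  60.1703222  164.0305367 ]
rail 1545 [0.63735364 0.22184177 0.10398905] [0.64268135 0.27688779 0.10692245] [ 0.01785134  0.99982953 -0.00472709  0.6380046   0.23818476  0.1043519 ]Traceback (most recent call last):
  File "<stdin>", line 14, in <module>
    return umr_minimum(a, axis, None, out, keepdims, initial, where)
ValueError: zero-size array to reduction operation minimum which has no identity
```

View pics/w2.png

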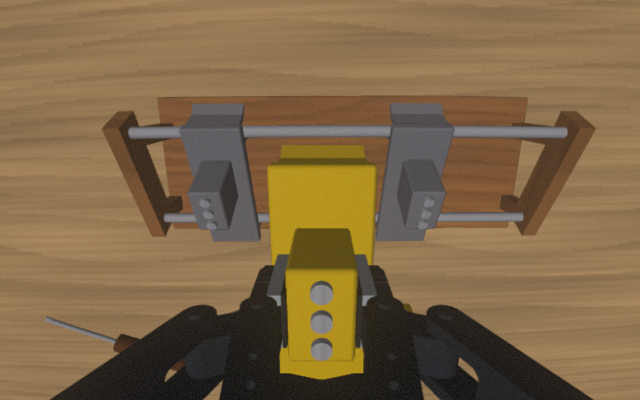

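The wrist view shows the holder held, lip edge at (322,160), centred between the grey holders at (215,180) and (420,180). The upper rail is at row 132. Next I measure the held pose precisely.

```bash
cat > held.py <<'E'
from workcell import env
from h import *
s=env.read_state();R=Ro.from_rotvec(s["ee_rot"]).as_matrix()
p,d=env.snapshot("wrist")
W=cloud(env.calibration("wrist"),p,d,R,s["tcp_pos"]);H=hsv(p)
y=(d>0)&(H[...,1]>120)&(H[...,0]>18)&(H[...,0]<36)
T=(W-s["tcp_pos"])@R*1000
k=y&(abs(T[...,2]-20)<25)&(abs(T[...,1])<40)&(T[...,0]>22)&(T[...,0]<70)
q=T[k];a=np.polyfit(q[:,0],q[:,2],1);q=q[abs(q[:,2]-np.median(q[:,2]))<5];a=np.polyfit(q[:,0],q[:,2],1)
print("plate z",np.median(q[:,2]),"slope deg",np.degrees(np.arctan(a[0])),"x max",np.percentile(q[:,0],[98,99.7]),"y",np.percentile(q[:,1],[.5,99.5]))
k=y&(abs(T[...,2]+26)<5)&(abs(T[...,1])<20)&(abs(T[...,0])<40);q=T[k];print("block top",len(q),np.percentile(q,[1,99],axis=0).round(1))
E
python3 held.py;python3 -c "
from workcell import env
from h import *
go(env,[.601,.2217,.26],-1.3)"
```

```text
plate z 17.175398951425507 slope deg 1.5728251471118198 x max [48.03843085 48.21763042] y [-24.83182144  24.05329657]
block top 5627 [[-19.7 -13.3 -28.7]
 [ 19.5  11.9 -21.6]]
t 5.3 yaw -1.37 zaxis [ 0. -0. -1.] shift [15.1 -2.5  0.5] turn -0.1 F [ 0.7  0.5 -2. ] open 0.0253
```

```bash
python3 -m crank '[[8,-2,20,-0.1,1],[16,-2.5,50,-0.1,1],[16,-2.5,80,-0.1,1],[16,-2.5,95,-0.1,1],[16,-2.5,95,-0.1,1]]'; python3 -m crank '[[0,0,0,0,1],[0,0,0,0,1]]'; python3 held.py; python3 - <<'E'
from workcell import env
from h import *
p,d=env.snapshot("scene");cv2.imwrite("pics/s3.png",cv2.resize(p[120:280,320:520,::-1],None,fx=4,fy=4,interpolation=2)[:600])
go(env,[.6018,.2217,.134],-1.3)
E
```

```text
t: 5.92
tcp_pos: [0.6012, 0.2223, 0.1635]
ee_rot: [3.14, -0.033, -0.004]
contact_force: [0.2, -0.3, -1.8]
opening: 0.0252
grip_force: 62.5
t: 6.18
tcp_pos: [0.6025, 0.2229, 0.1665]
ee_rot: [-3.141, 0.033, -0.003]
contact_force: [-0.1, 0.3, -1.6]
opening: 0.0251
grip_force: 62.5
plate z 17.21241866723966 slope deg 1.6328073699290466 x max [48.03226442 48.22922514] y [-24.71106586  24.07624424]
block top 5602 [[-19.7 -13.2 -28.5]
 [ 19.4  11.9 -21.7]]
t 6.28 yaw -1.21 zaxis [ 0.002  0.    -1.   ] shift [-0.5  1.1 32.2] turn 0.1 F [-0.4 -0.4 -1. ] open 0.0252
```

View pics/s3.png

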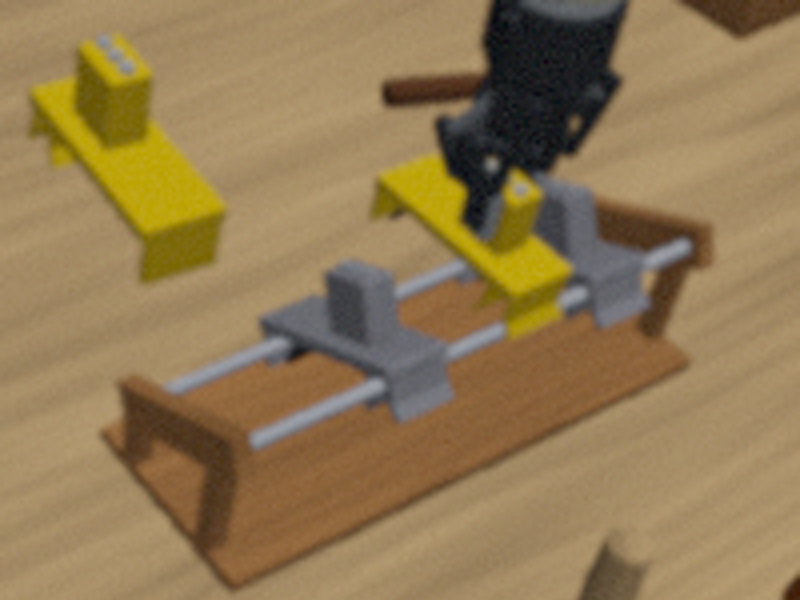

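The scene crop shows the yellow holder level above the upper rail, lip at (540,320) on the far side of the rail and midway between the grey ones. Next I lower the hook.

```bash
python3 -m crank '[[0,1,6,0,1],[0,1,12,0,1],[0,1,17,0,1],[0,1,20,0,1],[0,1,22,0,1]]'; python3 -m crank '[[0,0,2,0,1],[0,0,4,0,1],[0,0,6,0,1],[0,0,8,0,1],[0,0,8,0,1]]';python3 held.py
```

```text
t: 6.9
tcp_pos: [0.6017, 0.2216, 0.1429]
ee_rot: [3.141, -0.033, -0.0]
contact_force: [0.1, -0.1, -1.2]
opening: 0.0252
grip_force: 62.5
t: 7.52
tcp_pos: [0.6017, 0.2215, 0.135]
ee_rot: [3.141, -0.033, -0.0]
contact_force: [-0.2, -0.7, -2.6]
opening: 0.0251
grip_force: 62.5
plate z 17.20393770233261 slope deg 1.705956957814796 x max [48.01347619 48.20719965] y [-24.76646442  24.05574755]
block top 5613 [[-19.6 -13.3 -28.5]
 [ 19.4  11.9 -21.8]]
```

No contact, so the rail is in the slot. I continue to the roof.

```bash
python3 -m crank '[[0,0,1,0,1],[0,0,2,0,1],[0,0,3,0,1],[0,0,4,0,1],[0,0,4,0,1]]'; python3 held.py
```

```text
t: 8.2
tcp_pos: [0.6018, 0.2216, 0.1321]
ee_rot: [3.141, -0.033, 0.001]
contact_force: [-3.1, -1.8, 5.9]
opening: 0.0255
grip_force: 63.6
plate z 17.13379344976783 slope deg 1.5078561929448346 x max [48.03742506 48.25721406] y [-24.81734278  24.02566611]
block top 5604 [[-19.7 -13.2 -28.6]
 [ 19.4  11.9 -21.6]]
```

```bash
python3 -m crank '[[-2,0,1,0,1],[-3.5,0,3,0,1],[-5.5,0,4.5,0,1],[-5.5,0,4.5,0,1]]'; python3 held.py
```

```text
t: 8.75
tcp_pos: [0.5999, 0.2217, 0.1302]
ee_rot: [-3.14, 0.035, -0.013]
contact_force: [1.9, -3.1, 13.3]
opening: 0.0254
grip_force: 65.3
plate z 15.728965930912537 slope deg -0.3523307551973821 x max [49.33624128 49.57499223] y [-24.89498626  23.99303239]
block top 5601 [[-20.  -13.3 -28.9]
 [ 19.2  11.9 -21.5]]
```

```bash
python3 -m crank '[[-1.5,0,2,0,1],[-3,0,4,0,1],[-4,0,5,0,1],[-4,0,5,0,1]]'; python3 held.py
```

```text
t: 9.3
tcp_pos: [0.5959, 0.2218, 0.1256]
ee_rot: [-3.14, 0.035, -0.013]
contact_force: [-0.1, -3.4, 18.0]
opening: 0.0251
grip_force: 67.4
plate z 11.387021789378966 slope deg -3.744514624345444 x max [52.86720684 53.26055041] y [-24.88240004  23.87682551]
block top 5528 [[-21.  -13.2 -30.6]
 [ 18.7  11.9 -21.5]]
```

```bash
python3 -m crank '[[-1.5,0,2,0,1],[-3,0,4,0,1],[-4,0,6,0,1],[-4,0,6,0,1]]'; python3 held.py;  python3 -m crank '[[-1.5,0,2,0,1],[-2.5,0,4,0,1],[-3.5,0,6,0,1],[-3.5,0,6,0,1]]'; python3 held.py
```

```text
t: 9.85
tcp_pos: [0.5921, 0.2219, 0.1202]
ee_rot: [-3.14, 0.035, -0.014]
contact_force: [-2.0, -4.5, 22.0]
opening: 0.0251
grip_force: 69.8
plate z 6.280849444432688 slope deg -8.721502281008862 x max [56.1118937  56.46643501] y [-24.76847082  23.87484775]
block top 4343 [[-21.5 -13.3 -30.9]
 [ 18.6  12.  -21.3]]
t: 10.4
tcp_pos: [0.5903, 0.2226, 0.1172]
ee_rot: [-3.139, 0.036, -0.021]
contact_force: [-3.1, -6.2, 38.5]
opening: 0.0253
grip_force: 72.7
plate z 3.9004911608688215 slope deg -9.600433533905893 x max [57.40775264 57.72310265] y [-24.71721947  23.99226549]
block top 3873 [[-21.9 -13.4 -30.9]
 [ 18.7  12.  -21.2]]
```

```bash
python3 -m crank '[[1,0,-3,0,1],[1.5,0,-5,0,1],[1.5,0,-5,0,1]]'; python3 held.py; python3 -c "
from workcell import env
from h import *
go(env,[.6,.2217,.134],-1.3)"
```

```text
t: 10.82
tcp_pos: [0.5879, 0.2227, 0.117]
ee_rot: [-3.14, 0.033, -0.007]
contact_force: [-1.5, -0.2, 12.0]
opening: 0.0253
grip_force: 69.2
plate z 4.124778813304808 slope deg -9.765319266175128 x max [57.29875525 57.6306973 ] y [-24.78187811  23.91084939]
block top 3853 [[-22.1 -13.3 -30.9]
 [ 18.7  12.  -21.3]]
t 10.88 yaw -1.22 zaxis [ 0.004  0.002 -1.   ] shift [ 12.1   0.7 -16.9] turn 0.1 F [-1.4 -2.  12.8] open 0.0252
```

```bash
python3 -m crank '[[0,0,-2,0,0.2],[0,0,-3,0,0.2],[0,0,-4,0,0.2],[0,0,-4,0,0.2]]'; python3 held.py; python3 - <<'E'
from workcell import env
from h import *
p,d=env.snapshot("scene");cv2.imwrite("pics/s4.png",cv2.resize(p[120:280,320:520,::-1],None,fx=4,fy=4,interpolation=2)[:600])
E
```

```text
t: 11.38
tcp_pos: [0.5862, 0.2219, 0.1185]
ee_rot: [3.141, -0.033, -0.001]
contact_force: [0.5, 0.1, 0.2]
opening: 0.0342
grip_force: 0.0
plate z 5.2663044767291 slope deg -9.95693864803502 x max [58.77208696 59.14373276] y [-25.71357348  22.98529926]
block top 4327 [[-19.6 -14.3 -30.9]
 [ 19.6  11.3 -21.2]]
```

View pics/s4.png

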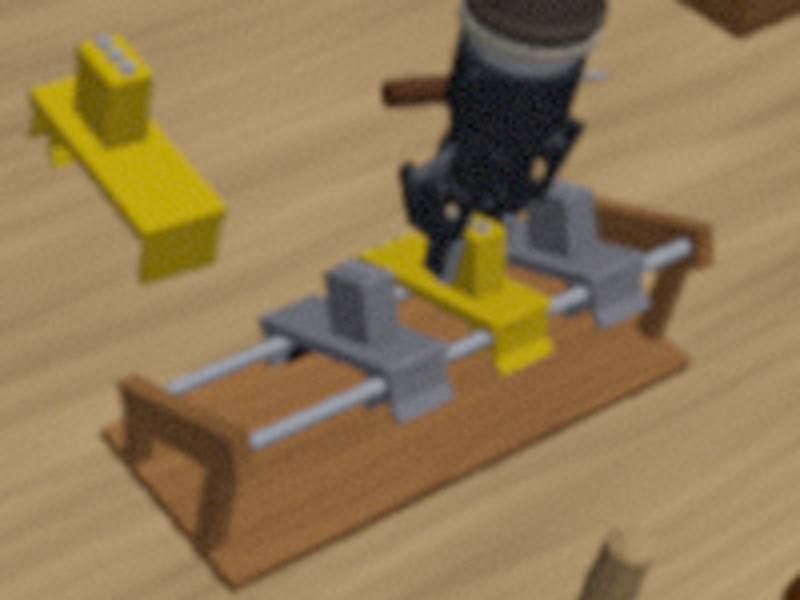

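The scene crop shows the hook on the upper rail, the holder part-tilted about 12° with its foot clip resting on the lower rail, and the fingers loose. I withdraw, shut the fingers and go above the foot end.

```bash
python3 -m crank '[[0,0,-10,0,0.1],[0,0,-30,0,0.1],[0,0,-60,0,0.1],[0,0,-70,0,0.1],[0,0,-70,0,0.1]]'; python3 -m crank '[[-20,0,0,0,1],[-40,0,0,0,1],[-53,0,0,0,1],[-53,0,0,0,1],[-53,0,0,0,1]]'; python3 - <<'E'
from workcell import env
from h import *
p,d=env.snapshot("top");W=cloud(env.calibration("top"),p,d);H=hsv(p)
y=(d>0)&(H[...,1]>120)&(H[...,0]>18)&(H[...,0]<36)&(abs(W[...,1]-.222)<.06)&(W[...,0]>.48)&(W[...,0]<.68)&(W[...,2]>.05)
q=W[y];print(len(q),q.min(0),q.max(0))
go(env,[.533,.222,.11],-1.3)
p,d=env.snapshot("wrist");cv2.imwrite("pics/w5.png",p[:,:,::-1])
E
```

```text
t: 12.1
tcp_pos: [0.5867, 0.2221, 0.1899]
ee_rot: [-3.141, 0.033, -0.003]
contact_force: [0.6, 0.8, 0.9]
opening: 0.0385
grip_force: 0.0
t: 12.72
tcp_pos: [0.534, 0.2228, 0.1886]
ee_rot: [3.141, -0.034, 0.001]
contact_force: [0.1, 0.1, 0.3]
opening: -0.0001
grip_force: 0.0
559 [0.51928126 0.16204289 0.07588386] [0.65647287 0.27543689 0.5720256 ]
t 12.78 yaw -1.24 zaxis [ 0.  0. -1.] shift [-1.   0.9 78.6] turn 0.1 F [-0.3 -0.6 -0.4] open -0.0
```

View pics/w5.png

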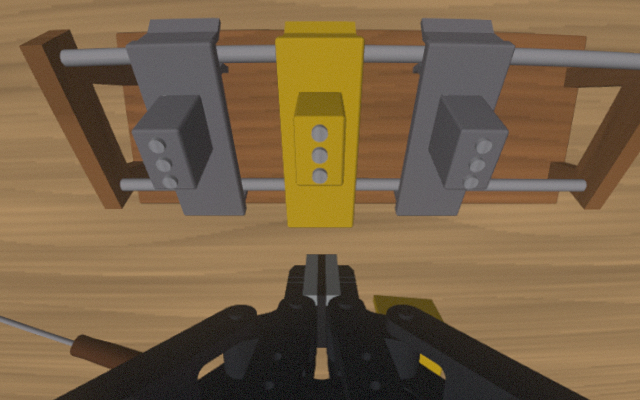

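The wrist view shows the yellow holder straight, centred between the greys (188 / 320 / 467), foot edge at (320,227), fingers shut over the foot end. I press down.

```bash
python3 -m crank '[[-1,1,25,0,1],[-1,1,55,0,1],[-1,1,75,0,1],[-1,1,80,0,1],[-1,1,80,0,1]]'; python3 -m crank '[[0,0,2,0,1],[0,0,4,0,1],[0,0,6,0,1],[0,0,7,0,1],[0,0,7,0,1]]'
```

```text
t: 13.45
tcp_pos: [0.5326, 0.2221, 0.1088]
ee_rot: [-3.141, 0.033, 0.0]
contact_force: [0.5, 0.5, 0.8]
opening: -0.0
grip_force: 0.0
t: 14.08
tcp_pos: [0.5323, 0.222, 0.1017]
ee_rot: [3.141, -0.033, -0.0]
contact_force: [0.2, 0.4, 0.7]
opening: 0.0002
grip_force: 0.0
```

```bash
python3 -m crank '[[0,0,2,0,1],[0,0,4,0,1],[0,0,6,0,1],[0,0,7,0,1],[0,0,7,0,1]]'; python3 -m crank '[[0,0,1,0,1],[0,0,2,0,1],[0,0,3,0,1],[0,0,4,0,1],[0,0,4,0,1]]'
```

```text
t: 14.7
tcp_pos: [0.5322, 0.222, 0.0946]
ee_rot: [3.141, -0.033, -0.0]
contact_force: [-0.2, 0.3, -0.2]
opening: -0.0
grip_force: 0.0
t: 15.32
tcp_pos: [0.5326, 0.2222, 0.091]
ee_rot: [-3.141, 0.033, -0.001]
contact_force: [1.1, -0.7, 3.8]
opening: 0.0002
grip_force: 1.9
```

```bash
python3 -m crank '[[0,0,1,0,1],[0,0,2,0,1],[0,0,2,0,1]]'; python3 -m crank '[[0,0,1,0,1],[0,0,2,0,1],[0,0,2,0,1]]'
```

```text
t: 15.7
tcp_pos: [0.5322, 0.222, 0.0885]
ee_rot: [3.141, -0.033, -0.0]
contact_force: [0.6, 0.4, 3.0]
opening: 0.0002
grip_force: 1.0
t: 16.08
tcp_pos: [0.5317, 0.2217, 0.0861]
ee_rot: [3.141, -0.033, -0.002]
contact_force: [-0.4, 0.0, -0.4]
opening: -0.0001
grip_force: 0.0
```

```bash
python3 -m crank '[[0,0,1,0,1],[0,0,2,0,1],[0,0,3,0,1],[0,0,3,0,1]]'; python3 -m crank '[[0,0,1,0,1],[0,0,2,0,1],[0,0,3,0,1],[0,0,3,0,1]]'
```

```text
t: 16.58
tcp_pos: [0.5322, 0.222, 0.0836]
ee_rot: [3.141, -0.033, -0.0]
contact_force: [-0.2, -0.0, -0.6]
opening: 0.0
grip_force: 0.0
t: 17.08
tcp_pos: [0.5322, 0.222, 0.0806]
ee_rot: [3.141, -0.033, -0.0]
contact_force: [-0.2, -0.2, 0.5]
opening: 0.0001
grip_force: 0.0
```

```bash
python3 -m crank '[[0,0,1,0,1],[0,0,2,0,1],[0,0,2,0,1]]'; python3 - <<'E'
from workcell import env
from h import *
p,d=env.snapshot("scene");cv2.imwrite("pics/s6.png",cv2.resize(p[120:280,320:520,::-1],None,fx=4,fy=4,interpolation=2)[:600])
E
```

```text
t: 17.45
tcp_pos: [0.5324, 0.2221, 0.0788]
ee_rot: [-3.141, 0.033, -0.0]
contact_force: [-1.4, 0.1, 1.5]
opening: -0.0
grip_force: 0.7
```

View pics/s6.png

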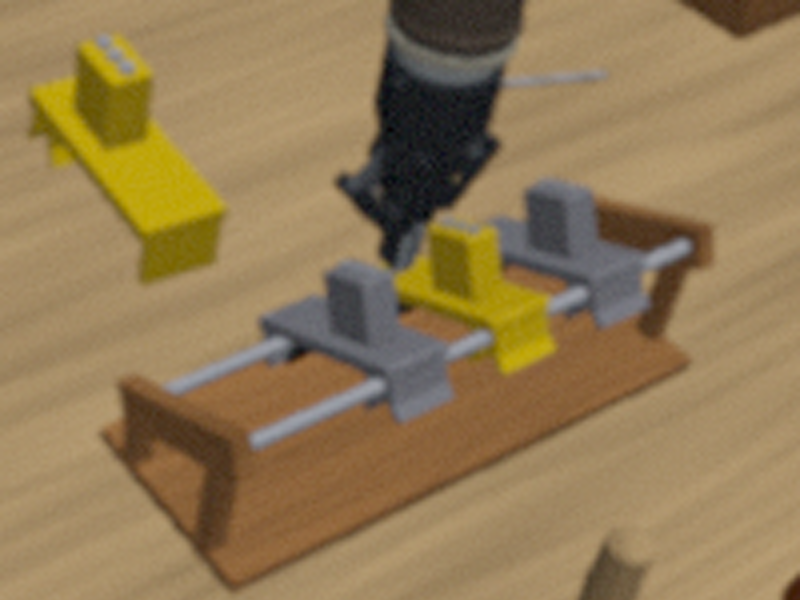

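The yellow holder, block at (465,260), is nearly parallel to the greys and still hooked, with the fingers on its foot. I press on to find the snap.

```bash
python3 -m crank '[[0,0,1,0,1],[0,0,2,0,1],[0,0,2,0,1]]'; python3 -m crank '[[0,0,1,0,1],[0,0,1.5,0,1],[0,0,1.5,0,1]]'
```

```text
t: 17.88
tcp_pos: [0.5325, 0.2221, 0.0783]
ee_rot: [3.141, -0.033, 0.002]
contact_force: [-4.0, -2.8, 15.3]
opening: -0.0
grip_force: 8.1
t: 18.25
tcp_pos: [0.5326, 0.2222, 0.078]
ee_rot: [3.141, -0.033, 0.003]
contact_force: [-8.8, -4.1, 26.7]
opening: -0.0001
grip_force: 13.9
```

Stiff at 27 N. I back off and measure flatness against the grey holders.

```bash
python3 -m crank '[[0,0,-10,0,1],[0,0,-40,0,1],[0,0,-80,0,1],[0,0,-100,0,1]]'; python3 -m crank '[[-30,0,-10,0,1],[-60,0,-20,0,1],[-60,0,-20,0,1],[-60,0,-20,0,1]]'; cat > chk.py <<'E'
from workcell import env
from h import *
s=env.read_state();Rt=Ro.from_rotvec(s["ee_rot"]).as_matrix()
a=np.radians(-1.3);X=np.array([np.cos(a)*.9063,np.sin(a)*.9063,.4226]);Y=np.array([-np.sin(a),np.cos(a),0]);Z=np.cross(X,Y);O=np.array([.5903,.222,.0773])
for n in("top","wrist"):
    p,d=env.snapshot(n);W=cloud(env.calibration(n),p,d,Rt,s["tcp_pos"]);H=hsv(p)
    G=(W-O)@np.array([X,Y,Z]).T*1000
    for nm,yc in(("left",85),("yel",0),("right",-85)):
        m=(d>0)&(abs(G[...,1]-yc)<32)&(abs(G[...,0])<100)&(G[...,2]>5)
        m&=(H[...,1]>120)&(H[...,0]>18)&(H[...,0]<36) if nm=="yel" else (H[...,1]<75)
        q=G[m&(abs(G[...,2]-16)<8)];f=np.polyfit(q[:,0],q[:,2],1)
        b=G[m&(abs(G[...,2]-59)<6)]
        print(n,nm,len(q),"slope deg",np.degrees(np.arctan(f[0])).round(2),"z@0,-60",np.polyval(f,[0,-60]).round(1),"x rng",np.percentile(q[:,0],[.5,99.5]).round(1),"y rng",np.percentile(q[:,1],[2,98]).round(1),"top",np.percentile(b,[2,98],axis=0).round(1).tolist())
    cv2.imwrite(f"pics/{n}c{s['t']:.0f}.png",p[:,:,::-1])
E
python3 chk.py
```

```text
t: 18.75
tcp_pos: [0.5329, 0.2225, 0.1773]
ee_rot: [-3.14, 0.033, -0.003]
contact_force: [0.4, -0.3, 0.8]
opening: -0.0002
grip_force: 0.0
t: 19.25
tcp_pos: [0.4729, 0.2231, 0.1952]
ee_rot: [3.141, -0.034, 0.001]
contact_force: [-0.1, 0.1, 0.7]
opening: -0.0003
grip_force: 0.0Traceback (most recent call last):
  File "chk.py", line 13, in <module>
    print(n,nm,len(q),"slope deg",np.degrees(np.arctan(f[0])).round(2),"z@0,-60",np.polyval(f,[0,-60]).round(1),"x rng",np.percentile(q[:,0],[.5,99.5]).round(1),"y rng",np.percentile(q[:,1],[2,98]).round(1),"top",np.percentile(b,[2,98],axis=0).round(1).tolist())
                                                                                                                                                                                                                     ~~~~~~~~~~~~~^^^^^^^^^^^^^^^^^
    return _quantile_unchecked(
        a, q, axis, out, overwrite_input, method, keepdims, weights)
    return _ureduce(a,
                    func=_quantile_ureduce_func,
    ...<5 lines>...
                    overwrite_input=overwrite_input,
                    method=method)
    r = func(a, **kwargs)
    result = _quantile(arr,
                       quantiles=q,
    ...<2 lines>...
                       out=out,
                       weights=wgt)
    slices_having_nans = np.isnan(arr[-1, ...])
                                  ~~~^^^^^^^^^
IndexError: index -1 is out of bounds for axis 0 with size 0
```

```bash
sed -i 's/("top","wrist"):/("wrist","scene"):/; s/        b=G/        b=G/; s/np.percentile(b,\[2,98\],axis=0).round(1).tolist()/np.percentile(b,[2,98],axis=0).round(1).tolist() if len(b) else 0/' chk.py; python3 chk.py
```

```text
wrist left 6273 slope deg 0.34 z@0,-60 [16.1 15.8] x rng [-68.   25.2] y rng [ 61.  108.4] top [[-4.3, 72.7, 54.4], [33.6, 97.7, 63.8]]
wrist yel 6207 slope deg 0.02 z@0,-60 [15.9 15.9] x rng [-67.7  24.6] y rng [-22.8  25.5] top [[-4.6, -11.0, 58.2], [32.9, 13.8, 61.4]]
wrist right 6271 slope deg 0.29 z@0,-60 [16.  15.7] x rng [-67.8  25.1] y rng [-106.3  -58.9] top [[-4.2, -95.5, 54.3], [33.6, -70.8, 63.7]]
scene left 320 slope deg -0.67 z@0,-60 [14.8 15.5] x rng [-62.9  63.9] y rng [ 59.2 108.6] top [[-3.7, 70.9, 53.2], [33.6, 96.9, 62.2]]
scene yel 359 slope deg -0.45 z@0,-60 [14.6 15.1] x rng [-67.8  64.5] y rng [-24.9  23.7] top [[-1.8, -12.3, 53.3], [34.9, 10.8, 59.8]]
scene right 430 slope deg -0.16 z@0,-60 [14.5 14.6] x rng [-67.1  64.1] y rng [-110.1  -62.4] top [[-3.3, -97.8, 53.0], [33.2, -73.2, 61.9]]
```

```bash
ls pics | grep c19
```

```text
scenec19.png
wristc19.png
```

Yellow lies flush with the grey holders: slope within 0.3°, same height, same x, and centred to about 0.3 mm. It held after the press was released, so the clip has snapped.

```bash
python3 -c "
from workcell import env
print(env.hand_in())"
```

```text
the job is handed in; nothing more can be done
None
```

I clipped the yellow holder onto both rails, hooked first and then pressed. It lies flat and midway between the two grey holders, the blue holder was not touched, and the job is handed in at about 19 s on the robot's clock.

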